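# Find the weak spring tongue of the utensil dock and close its bay

### The arm

A 6-joint arm with a two-finger parallel gripper is mounted at the origin on a cart in front of the work surface, level with it; the furniture and walls round the work are solid. World frame = base frame: x ahead of the robot, y to its left, z up, the work surface at z = 0. Lengths are in m, angles in degrees, forces in N, time in s.
With the tool pointing down it reaches from about 0.25 to 0.725 m from the base axis. Payload 9.7 kg.
Tool frame: the origin (TCP) lies at the very end of the fingers, on their centre line; the grasp point (between the pads) lies 19 mm behind it; z points along the fingers, y is the line along which they close (so a half turn about z gives the same grasp; the last joint's range is limited). The gripper opens to 85 mm and grips with 20 to 120 N. Pads are 22 mm wide; open, the fingers measure 114 mm over their backs; the gripper's body (76 mm by 85 mm) begins 54 mm behind the grasp point. The pads swing forward as they close: fully open they stand 13 mm farther back than shut.
Start: joints at [-64.744, 4.979, 10.078, 95.1, 0, 90], TCP at [0.235, -0.497, 0.231] pointing down, gripper open.
Joint ranges: [-179.16, 179.16], [-48.56, 103.87], [-65.8, 70.77], [-126.05, 130.52], [-82.76, 87.17], [-180, 180]. Speed limits (degrees/s): [127.2, 127.2, 147.25, 180, 180, 180].

### API

Orientations are given as [roll, pitch, yaw] about the fixed x, y, z axes, in that order (R = Rz(yaw) Ry(pitch) Rx(roll)).
In Python, from workcell import bot gives the robot as it stands.
- The arm moves only by the tool step_arm, never from a script. Its argument "targets" is a list of rows, each a list of 3 entries, a list of its own where there are three numbers: the opening, from 0 (shut) to 1 (fully open), then the shift along the world's x, y, z in mm, then the turn, a rotation vector about the world's x, y, z in rad. In form: [[grip, [tx, ty, tz], [wx, wy, wz]], ...]. A call has 1 to 8 rows; each row is the pose to reach, as a shift and turn from the pose commanded when the call began; what a row does not reach only later rows make up. A row lasts 1/10 s, in which the tool goes at most 50 mm and 8.59 degrees, less where a joint would pass 70% of its speed; a pose out of reach is approached as far as the arm can. A call with a gripper value outside its range is refused whole. The fingers move at their own pace and stop on an object; "force" is the grip in N (left out, the last holds). Time passes only in rows, so rows that repeat a pose let the fingers close. It gives the time, the measured TCP pose, the force, the opening and the grip force at its end, in the units of the state.
- bot.get_obs(): the state, without advancing time (a new reading comes with each control period).
- bot.camera(name): name is "scene" or "top" or "wrist"; returns (picture, depth): 384x512x3 uint8, red, green, blue; 384x512 float32, m along the optical axis (not along the pixel's ray), 0 where there is no reading.
- bot.camera_params(name): a dict with "K" (3x3 intrinsics, pixels), "R" (3x3) and "t" (3): a world point X has camera coordinates R X + t. Camera axes: x right, y down, z forward; pixel columns grow to the right and rows downward; lengths in m; the calibration is good to about 2 mm. A picture is of the moment at which its call begins: read the wrist's pose just before it. camera_params takes no time and is no camera call; for the wrist camera it gives the pose at the moment of the call.
- bot.job_done(): hands the job in; it is judged then, once.
The state is a dict: "time": time; "q": joint angles; "qd": joint speeds; "joint_efforts": joint torques, N m; "ee_pos": TCP position; "tcp_rot": TCP orientation; "wrist_force": force on the tool from outside, world axes, zero at the start; "torque": the same for the moment, N m; "opening": finger opening in m; "grasp_force": force on a finger pad.
Only numpy, scipy, OpenCV 4.12 (cv2) and the standard library are available. Lean on these libraries where they do the work, as an engineer would, in place of code of your own. Each camera call takes 0.05 s, during which the arm holds its last target. There are 200 camera calls.

### The job

One of the three spring tongues of the utensil dock has gone weak. Test the tongues by pressing straight down on the raised rib at mid-span with about 10 N, holding each push steady for a full second and never pressing harder than 15 N: a sound tongue gives about 4 to 5 mm at the rib, the weak one about 8 mm. When you have tested the weak one so, push the brass slide of its bay fully home to close that bay; leave the other two slides as they are and do not disturb the things round the dock.

Things in the scene. Friction and masses are not known exactly. Their poses are not given: they have to be found in the camera images.
- dock: Dark wooden board, 160 (x) x 262 (y) x 14 mm, fixed on the worktop. Origin: centre of underside; x from the slides to the tongue roots, y left along the row. Three bays 80 mm apart in y. In each a block at x 51 to 75 mm, 54 mm high, holds the root of a steel tongue that runs to -x, 48 mm over the worktop, to a tip at x = -42 mm; below the tip is a brass slide.
- rib_left (a point): Top of the rib of the left bay's tongue at rest (+y): the place to press, straight down. The half-round rib lies across the 26 mm wide, 3 mm thick tongue, 45 mm from its root. The tongues look alike. The real height of a rib differs from this point by up to 2 mm and is to be felt.
- rib_middle (a point): Top of the rib of the middle bay's tongue at rest: the place to press, straight down. The half-round rib lies across the 26 mm wide, 3 mm thick tongue, 45 mm from its root. The tongues look alike. The real height of a rib differs from this point by up to 2 mm and is to be felt.
- rib_right (a point): Top of the rib of the right bay's tongue at rest (-y): the place to press, straight down. The half-round rib lies across the 26 mm wide, 3 mm thick tongue, 45 mm from its root. The tongues look alike. The real height of a rib differs from this point by up to 2 mm and is to be felt.
- knob_left (a point): Front (-x) face of the left bay's slide knob with the slide fully out; fixed to the dock, does not follow the slide. The knob is 10 (x) x 24 (y) mm, its top 10 mm above and foot 12 mm below this point. Push it along the dock's +x: home is 30 mm on. It drags with about 2.5 N and meets a hard stop when home.
- knob_middle (a point): Front (-x) face of the middle bay's slide knob with the slide fully out; fixed to the dock, does not follow the slide. The knob is 10 (x) x 24 (y) mm, its top 10 mm above and foot 12 mm below this point. Push it along the dock's +x: home is 30 mm on. It drags with about 2.5 N and meets a hard stop when home.
- knob_right (a point): Front (-x) face of the right bay's slide knob with the slide fully out; fixed to the dock, does not follow the slide. The knob is 10 (x) x 24 (y) mm, its top 10 mm above and foot 12 mm below this point. Push it along the dock's +x: home is 30 mm on. It drags with about 2.5 N and meets a hard stop when home.
- tongue_p (a joint): Bending angle (rad) of one tongue about its root: 0 at rest, grows as it is pressed (the rib sinks by 45 mm x this angle; a linear spring of 1 to 2.7 N per mm at the rib, springs back when freed). Which bay it is in differs from start to start: see which value changes on pressing.
- tongue_q (a joint): Bending angle (rad) of one tongue about its root: 0 at rest, grows as it is pressed (the rib sinks by 45 mm x this angle; a linear spring of 1 to 2.7 N per mm at the rib, springs back when freed). Which bay it is in differs from start to start: see which value changes on pressing.
- tongue_r (a joint): Bending angle (rad) of one tongue about its root: 0 at rest, grows as it is pressed (the rib sinks by 45 mm x this angle; a linear spring of 1 to 2.7 N per mm at the rib, springs back when freed). Which bay it is in differs from start to start: see which value changes on pressing.
- slide_p (a joint): Travel in m of the slide in the same bay as tongue_p: 0 fully out, 0.030 fully home; starts within 0 to 0.006.
- slide_q (a joint): Travel in m of the slide in the same bay as tongue_q: 0 fully out, 0.030 fully home; starts within 0 to 0.006.
- slide_r (a joint): Travel in m of the slide in the same bay as tongue_r: 0 fully out, 0.030 fully home; starts within 0 to 0.006.
- tomato_tin: Food tin, 75 mm across, 58 mm high, loose bystander left of the dock; origin centre of underside.
- masking_tape: Roll of masking tape lying flat, 104 mm across, 25 mm high, loose bystander right of the dock; origin centre of underside.
- tea_light: Tea light, 38 mm across, 16 mm high, loose bystander behind the dock; origin centre of underside.
- peg: Wooden clothes peg, 72 x 15 x 12 mm, lying loose on the dock board between the middle and the right bay; origin centre of underside.

How it is judged (in metres and radians):
On the way:
1. the weak tongue is held pressed at its rib with about 10 N (8 to 12.5 N, bent as that force bends it at the rib within about 8 mm) before any slide is moved (contact force between the fingers and anything else between 8 and 12.5 N and value of joint tongue_q between 0.135 and 0.231 rad and value of joint each of slide_p, slide_q, slide_r below 0.012 m), for 0.6 s.
At the end, for the whole second after the job is handed in: The slide of the weak tongue's bay is home (within 3.5 mm of its stop), the other two slides are less than 10 mm from fully out, and all three tongues are free again (under 0.02 rad) (value of joint slide_q above 0.0265 m and value of joint each of slide_p, slide_r below 0.01 m and value of joint each of tongue_p, tongue_q, tongue_r below 0.02 rad); the robot touches nothing.
It fails at once if a tongue is bent farther than 17 N at its rib would bend it (value of joint tongue_p above 0.151 rad).
It fails at once if a tongue is bent farther than 17 N at its rib would bend it (value of joint tongue_q above 0.302 rad).
It fails at once if a tongue is bent farther than 17 N at its rib would bend it (value of joint tongue_r above 0.189 rad).
It fails at once if a loose bystander is moved more than 25 mm (distance of any of tomato_tin, masking_tape, tea_light, peg from where it was at the start of the episode above 0.025 m).
It also fails if it takes over 64 s, if anything falls off the work surface, if the arm or the gripper's body presses on something with over 40 N, if the wrist force passes 120 N, or if a joint passes its speed limit or range.

## Working session

There is one attempt and no reset: what is moved stays moved. The work goes in short steps, Python scripts to look and compute and a tool call to move; the robot and the scene stay as the last step left them, time stands still between calls to the robot, and variables do not carry over. Pictures are saved under pics/ and viewed, at most 10 in all, crops included, and the job is handed in when it is done.

Besides the shell and the picture viewer there is one more tool, called by a JSON object that holds its "op" and its "data", one argument or row to a line. step_arm: Moves the arm, as the interface text tells. Its arguments: {"type":"object","properties":{"targets":{"type":"array","items":{"type":"array"}},"force":{"type":"number"}},"required":["targets"]}

```bash
mkdir -p pics
python3 - <<'E'
from workcell import bot
import cv2,numpy as np
for n in ["scene","top"]:
    p,d=bot.camera(n); c=bot.camera_params(n)
    np.savez(f"pics/{n}.npz",p=p,d=d,**{k:np.array(c[k]) for k in "KRt"})
    cv2.imwrite(f"pics/{n}.png",p[:,:,::-1])
    print(n,np.round(c["K"],1).tolist(),np.round(c["R"],3).tolist(),c["t"])
print(bot.get_obs())
E
```

```text
scene [[478.9, 0.0, 257.2], [0.0, 478.9, 185.9], [0.0, 0.0, 1.0]] [[-0.876, -0.481, -0.014], [-0.238, 0.458, -0.857], [0.419, -0.748, -0.515]] [0.56054275 0.14937744 0.84480477]
top [[374.4, 0.0, 254.9], [0.0, 374.4, 192.8], [0.0, 0.0, 1.0]] [[0.023, -1.0, -0.002], [-0.99, -0.023, -0.14], [0.14, 0.005, -0.99]] [0.10089092 0.57689573 0.9556526 ]
{'time': 0.1, 'q': array([-6.47451686e+01,  5.00821751e+00,  1.00397017e+01,  9.50980691e+01,
       -1.25064448e-03,  8.99989505e+01]), 'qd': array([ 0.04634553, -0.05776791,  0.06396805, -0.04348234,  0.06333368,
       -0.01385068]), 'joint_efforts': array([ 3.90326131e-04, -5.21560514e+01,  4.65652907e+01,  1.60229841e-02,
        5.52224617e-05,  8.02276048e-06]), 'ee_pos': array([ 0.23456809, -0.49726141,  0.23065771]), 'tcp_rot': array([-1.79933415e+02,  1.24942401e-03,  2.52558823e+01]), 'wrist_force': array([ 0.20811143,  0.26929168, -0.58492673]), 'torque': array([0.05668073, 0.0110576 , 0.01819276]), 'grasp_force': 0.0, 'opening': 0.08525543648103479}
```

View pics/top.png

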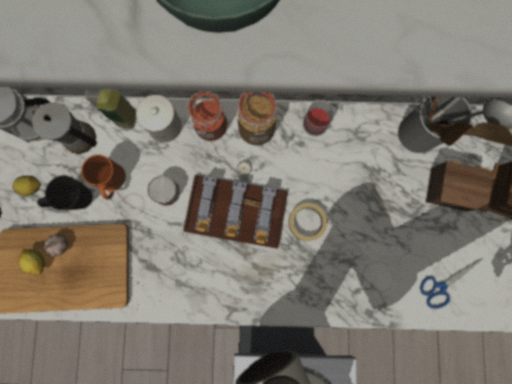

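View pics/scene.png

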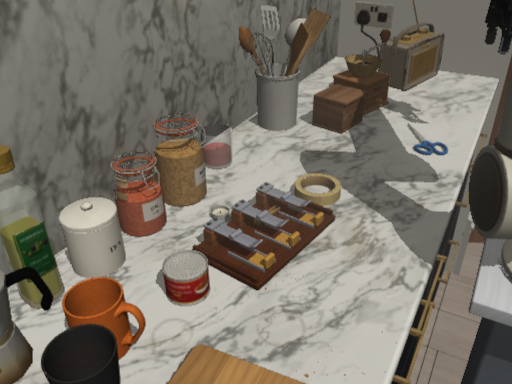

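The top view shows the dock at about (236,211), with corners near (197,175), (287,190), (280,247) and (185,232). The tape is at (308,220), the tin at (162,189) and the tea light at (245,167). I'll fit the board outline next.

```bash
cat > h.py <<'E'
import numpy as np,cv2
def load(n):
    return np.load(f"pics/{n}.npz")
def cast(c,uv,z):
    uv=np.atleast_2d(uv).astype(float); K,R,t=c["K"],c["R"],c["t"]
    r=np.c_[uv,np.ones(len(uv))]@np.linalg.inv(K).T@R; o=-R.T@t
    return o+r*((z-o[2])/r[:,2])[:,None]
def proj(c,X):
    x=np.atleast_2d(X)@c["R"].T+c["t"]; x=x@c["K"].T; return x[:,:2]/x[:,2:]
E
python3 - <<'E'
from h import *
res={}
for n,box in (("top",(175,160,300,260)),("scene",(185,170,345,290))):
    c=load(n); p=c["p"]; hsv=cv2.cvtColor(p,cv2.COLOR_RGB2HSV)
    x0,y0,x1,y1=box; m=np.zeros(p.shape[:2],np.uint8)
    hh=hsv[...,0]; mm=((hh<15)|(hh>170))&(hsv[...,1]>90)&(hsv[...,2]<115)
    m[y0:y1,x0:x1]=mm[y0:y1,x0:x1]*255
    k,l,s,_=cv2.connectedComponentsWithStats(cv2.morphologyEx(m,cv2.MORPH_CLOSE,np.ones((5,5))))
    i=1+np.argmax(s[1:,4]); pts=np.argwhere((l==i)&(m>0))[:,::-1]
    W=cast(c,pts,0.014)[:,:2]
    r=cv2.minAreaRect((W*1000).astype(np.float32)); print(n,len(pts),r, np.round(cv2.boxPoints(r)).tolist())
    br=p.copy(); br[(l==i)&(m>0)]=(255,0,255)
    cr=br[y0:y1,x0:x1]; cv2.imwrite(f"pics/m_{n}.png",np.vstack([cv2.resize(a[y0:y1,x0:x1],None,fx=4 if n=='top' else 3.5,fy=3 if n=='top' else 2.4)[:,:,::-1] for a in (p,br)]))
    # brass knobs
    b=((hh>14)&(hh<28)&(hsv[...,1]>110)&(hsv[...,2]>100)); bm=np.zeros_like(m); bm[y0:y1,x0:x1]=b[y0:y1,x0:x1]
    k,l,s,ce=cv2.connectedComponentsWithStats(bm)
    print([(s[j,4],np.round(ce[j]),np.round(cast(c,ce[j],.036)[0],3)) for j in range(1,k) if s[j,4]>20])
# height of the tongues from depth in top
c=load("top"); d=c["d"]; 
v,u=np.mgrid[160:260,175:300]; uv=np.c_[u.ravel(),v.ravel(),np.ones(u.size)]
X=((uv@np.linalg.inv(c["K"]).T)*d[160:260,175:300].ravel()[:,None]-c["t"])@c["R"]
for lo,hi in((.005,.02),(.046,.0515),(.0515,.057),(.057,.07)):
    s=(X[:,2]>lo)&(X[:,2]<hi); print(lo,s.sum(),X[s].min(0).round(3),X[s].max(0).round(3),X[s].mean(0).round(3))
np.save("pics/X.npy",X)
E
```

```text
top 2195 ((531.5693969726562, 192.96163940429688), (199.29867553710938, 154.64309692382812), 81.42041015625) [[440.0, 106.0], [593.0, 83.0], [623.0, 280.0], [470.0, 303.0]]
[(np.int32(26), array([251., 203.]), array([0.547, 0.125, 0.036])), (np.int32(83), array([202., 225.]), array([0.485, 0.252, 0.036])), (np.int32(81), array([231., 231.]), array([0.472, 0.175, 0.036])), (np.int32(98), array([260., 237.]), array([0.458, 0.098, 0.036]))]
scene 4553 ((536.1822509765625, 165.4070281982422), (279.8848571777344, 188.5261688232422), 81.30633544921875) [[422.0, 41.0], [608.0, 13.0], [651.0, 289.0], [464.0, 318.0]]
[(np.int32(422), array([191., 188.]), array([0.73 , 0.131, 0.036])), (np.int32(45), array([272., 210.]), array([0.536, 0.123, 0.036])), (np.int32(177), array([313., 218.]), array([0.454, 0.113, 0.036])), (np.int32(211), array([288., 238.]), array([0.469, 0.192, 0.036])), (np.int32(256), array([263., 259.]), array([0.482, 0.267, 0.036]))]
0.005 3671 [ 0.4   -0.005  0.005] [0.673 0.335 0.02 ] [0.527 0.168 0.014]
0.046 711 [0.476 0.069 0.046] [0.615 0.326 0.051] [0.538 0.168 0.049]
0.0515 585 [0.473 0.062 0.052] [0.615 0.325 0.057] [0.555 0.164 0.054]
0.057 74 [0.481 0.064 0.057] [0.614 0.324 0.061] [0.568 0.149 0.058]
```

View pics/m_top.png

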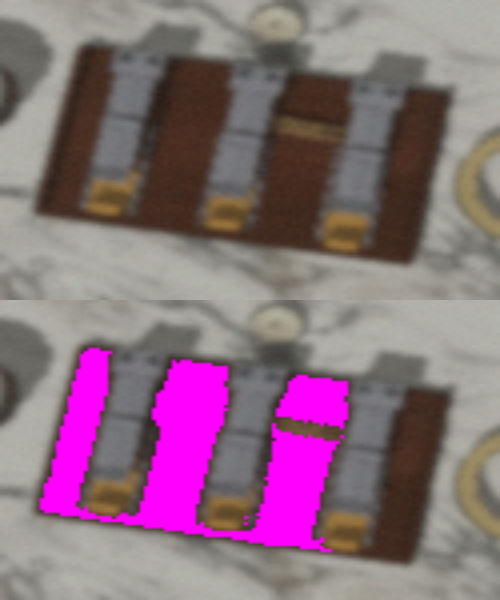

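Run:
```python
from h import *
c=load("top"); p=c["p"]; hsv=cv2.cvtColor(p,cv2.COLOR_RGB2HSV); hh=hsv[...,0]
x0,y0,x1,y1=175,160,300,260
m=np.zeros(p.shape[:2],np.uint8); m[y0:y1,x0:x1]=(((hh<15)|(hh>170))&(hsv[...,1]>90)&(hsv[...,2]<115))[y0:y1,x0:x1]
k,l,s,_=cv2.connectedComponentsWithStats(m); keep=[i for i in range(1,k) if s[i,4]>100]
print(s[keep].tolist())
pts=np.argwhere(np.isin(l,keep))[:,::-1]
W=cast(c,pts,.014)[:,:2]*1000
r=cv2.minAreaRect(W.astype(np.float32)); print(r,np.round(cv2.boxPoints(r)).tolist())
yaw=np.radians(r[2]-90 if r[2]>45 else r[2]); C=np.array(r[0])/1000
R=np.array([[np.cos(yaw),-np.sin(yaw)],[np.sin(yaw),np.cos(yaw)]])
for nm,u in zip("LMR",[(206.3,200),(237.5,204),(266.5,209.3)]):
    q=cast(c,u,.052)[0]; print("rib",nm,q.round(4),"dock",((q[:2]-C)@R*1000).round(1))
X=np.load("pics/X.npy"); D=np.c_[(X[:,:2]-C)@R,X[:,2]]*1000
for b in (80,0,-80):
    s=(abs(D[:,1]-b)<8); e=D[s]; 
    print(b,[(x,round(float(np.median(e[abs(e[:,0]-x)<4][:,2])),1)) for x in range(-78,82,6) if (abs(e[:,0]-x)<4).any()])
    t=D[(D[:,2]>40)&(abs(D[:,1]-b)<38)&(D[:,0]<40)&(D[:,0]>-35)]; print(" tongue y",np.median(t[:,1]).round(1),np.percentile(t[:,1],[3,97]).round(1))
for b in (80,0,-80): print("rib",b,(C+R@[.006,b/1000]).round(4)," knob approx",(C+R@[-.07,b/1000]).round(4))
```

```text
[[185, 176, 75, 68, 1955], [244, 185, 18, 18, 237], [260, 191, 26, 56, 572]]
((527.6759033203125, 165.8257293701172), (253.58685302734375, 154.7294158935547), 81.11624908447266) [[432.0, 53.0], [585.0, 29.0], [624.0, 279.0], [471.0, 303.0]]
rib L [0.5508 0.2413 0.052 ] dock [11.2 78.1]
rib M [0.5421 0.1591 0.052 ] dock [15.3 -4.4]
rib R [0.53   0.0829 0.052 ] dock [ 15.1 -81.6]
80 [(-78, 11.3), (-72, 13.4), (-66, 38.1), (-60, 36.8), (-54, 19.3), (-48, 20.1), (-42, 21.5), (-36, 52.9), (-30, 50.1), (-24, 49.8), (-18, 49.4), (-12, 49.5), (-6, 50.0), (0, 49.9), (6, 53.4), (12, 55.7), (18, 51.8), (24, 49.8), (30, 50.2), (36, 50.4), (42, 49.8), (48, 50.3), (54, 53.2), (60, 55.2), (66, 54.7), (72, 55.6)]
 tongue y 81.5 [69.3 94.1]
0 [(-78, 11.8), (-72, 14.8), (-66, 35.7), (-60, 35.8), (-54, 18.3), (-48, 18.6), (-42, 20.4), (-36, 51.9), (-30, 47.8), (-24, 47.7), (-18, 48.2), (-12, 48.0), (-6, 49.4), (0, 48.0), (6, 50.3), (12, 53.4), (18, 48.0), (24, 47.9), (30, 47.9), (36, 46.2), (42, 47.1), (48, 48.8), (54, 52.0), (60, 53.1), (66, 54.2), (72, 52.0), (78, 50.7)]
 tongue y 1.8 [-10.4  14.1]
-80 [(-78, 11.8), (-72, 37.8), (-66, 39.4), (-60, 20.8), (-54, 20.7), (-48, 20.4), (-42, 21.6), (-36, 53.7), (-30, 50.3), (-24, 50.2), (-18, 50.1), (-12, 49.9), (-6, 50.9), (0, 50.6), (6, 53.4), (12, 56.5), (18, 51.7), (24, 50.9), (30, 49.8), (36, 50.3), (42, 51.4), (48, 50.4), (54, 51.6), (60, 55.3), (66, 55.7), (72, 54.5), (78, 52.9)]
 tongue y -78.3 [-90.3 -65.9]
rib 80 [0.546  0.2439]  knob approx [0.4709 0.2557]
rib 0 [0.5336 0.1649]  knob approx [0.4585 0.1766]
rib -80 [0.5212 0.0859]  knob approx [0.4462 0.0976]
```

Measured dock pose: yaw ≈ -8.9°, with the top of the ribs at z ≈ 0.054. The tongue tips sit about 4.5 mm further in +x than the board-mask centre implies, so I take the ribs from depth: L (0.551, 0.245), M (0.5385, 0.166), R (0.526, 0.087). The knob tops at z ≈ 0.037 agree with the given sizes. I'll move above the right rib with the fingers shut.

{"op": "step_arm", "data": {
  "targets": [
    [0, [40, 50, 0], [0, 0, -0.15]],
    [0, [80, 95, 0], [0, 0, -0.3]],
    [0, [120, 140, 0], [0, 0, -0.45]],
    [0, [150, 200, 0], [0, 0, -0.596]],
    [0, [180, 240, 0], [0, 0, -0.596]],
    [0, [200, 280, 0], [0, 0, -0.596]],
    [0, [225, 330, 0], [0, 0, -0.596]],
    [0, [240, 370, -20], [0, 0, -0.596]]
  ],
  "force": 30
}}

```text
time: 0.9
ee_pos: [0.4487, -0.1815, 0.223]
tcp_rot: [180.0, -0.1, -8.9]
wrist_force: [0.6, -0.2, -0.6]
opening: 0.0
grasp_force: 0.0
```

{"op": "step_arm", "data": {
  "targets": [
    [0, [15, 45, -10], [0, 0, 0]],
    [0, [25, 90, -25], [0, 0, 0]],
    [0, [35, 130, -50], [0, 0, 0]],
    [0, [45, 175, -75], [0, 0, 0]],
    [0, [51, 214, -100], [0, 0, 0]],
    [0, [51, 214, -125], [0, 0, 0]],
    [0, [51, 214, -145], [0, 0, 0]],
    [0, [51, 214, -145], [0, 0, 0]]
  ]
}}

```text
time: 1.7
ee_pos: [0.4912, -0.035, 0.0787]
tcp_rot: [-178.0, 0.3, -5.2]
wrist_force: [-0.6, -0.9, 0.3]
opening: -0.0001
grasp_force: 0.0
```

{"op": "step_arm", "data": {
  "targets": [
    [0, [0, 0, 0], [0, 0, 0]],
    [0, [0, 0, 0], [0, 0, 0]],
    [0, [0, 0, 0], [0, 0, 0]],
    [0, [0, 0, 0], [0, 0, 0]]
  ]
}}

```text
time: 2.1
ee_pos: [0.493, -0.0355, 0.0822]
tcp_rot: [-178.0, -0.0, -5.2]
wrist_force: [0.2, 0.1, 0.1]
opening: -0.0001
grasp_force: 0.0
```

```bash
cat > go.py <<'E'
import sys,numpy as np
from workcell import bot
from scipy.spatial.transform import Rotation as Ro
o=bot.get_obs(); t=np.array([float(a) for a in sys.argv[1:4]])
R=Ro.from_euler('xyz',o['tcp_rot'],degrees=True); G=Ro.from_euler('xyz',[180,0,-8.9],degrees=True)
print(o['time'],'shift mm',((t-o['ee_pos'])*1000).round(1),'rotvec',(G*R.inv()).as_rotvec().round(3),'q',o['q'].round(1),'F',o['wrist_force'].round(2),o['ee_pos'].round(4))
E
python3 go.py .526 .087 .075
```

```text
2.1 shift mm [ 33.  122.5  -7.2] rotvec [-0.034  0.005 -0.064] q [ -5.3  -3.  -14.5  78.5   2.  179.9] F [0.22 0.11 0.13] [ 0.493  -0.0355  0.0822]
```

Joint 6 hit its range limit. I'll use the half-turned pose instead (yaw 171.1°) and move at the same time.

{"op": "step_arm", "data": {
  "targets": [
    [0, [4, 15, 0], [0, 0, 0.149]],
    [0, [8, 30, 0], [0, 0, 0.298]],
    [0, [12, 45, 0], [0, 0, 0.447]],
    [0, [16, 60, 0], [0, 0, 0.596]],
    [0, [20, 75, 0], [0, 0, 0.745]],
    [0, [25, 90, 0], [0, 0, 0.894]],
    [0, [29, 106, 0], [0, 0, 1.043]],
    [0, [33, 122.5, 0], [0, 0, 1.192]]
  ]
}}

```text
time: 2.9
ee_pos: [0.5259, 0.0878, 0.0817]
tcp_rot: [-178.0, 0.0, 63.4]
wrist_force: [-0.0, 0.6, -0.2]
opening: 0.0
grasp_force: 0.0
```

{"op": "step_arm", "data": {
  "targets": [
    [0, [0, 0, 0], [0, 0, 0.149]],
    [0, [0, 0, 0], [0, 0, 0.298]],
    [0, [0, 0, 0], [0, 0, 0.447]],
    [0, [0, 0, 0], [0, 0, 0.596]],
    [0, [0, 0, 0], [0, 0, 0.745]],
    [0, [0, 0, 0], [0, 0, 0.894]],
    [0, [0, 0, 0], [0, 0, 1.043]],
    [0, [0, 0, 0], [0, 0, 1.192]]
  ]
}}

```text
time: 3.7
ee_pos: [0.5257, 0.0871, 0.0817]
tcp_rot: [-178.0, 0.1, 131.7]
wrist_force: [-0.2, 1.0, 0.5]
opening: 0.0001
grasp_force: 0.0
```

```bash
sed -i 's/180,0,-8.9/180,0,171.1/' go.py; python3 go.py .526 .087 .070
```

```text
3.7 shift mm [  0.3  -0.1 -11.7] rotvec [ 0.031 -0.015  0.687] q [10.   4.  -7.5 80.1 -1.1 58.3] F [-0.18  0.98  0.5 ] [0.5257 0.0871 0.0817]
```

{"op": "step_arm", "data": {
  "targets": [
    [0, [0, 0, -3], [0, 0, 0.145]],
    [0, [0, 0, -6], [0, 0, 0.29]],
    [0, [0, 0, -9], [0.015, -0.007, 0.43]],
    [0, [0, 0, -11], [0.031, -0.015, 0.57]],
    [0, [0, 0, -14], [0.031, -0.015, 0.687]],
    [0, [0, 0, -16], [0.031, -0.015, 0.687]],
    [0, [0, 0, -18], [0.031, -0.015, 0.687]],
    [0, [0, 0, -18], [0.031, -0.015, 0.687]]
  ]
}}

```text
time: 4.5
ee_pos: [0.5254, 0.0872, 0.0631]
tcp_rot: [-179.9, -0.0, 170.6]
wrist_force: [0.2, -0.7, -0.2]
opening: 0.0
grasp_force: 0.0
```

```bash
python3 go.py .526 .087 .060
python3 - <<'E'
from workcell import bot
import cv2,numpy as np
p,d=bot.camera("top"); a=p[160:260,175:300]
q,d=bot.camera("scene"); b=q[140:300,180:350]
cv2.imwrite("pics/press.png",np.hstack([cv2.resize(a,(380,304)),cv2.resize(b,(400,304))])[:,:,::-1])
E
```

```text
4.5 shift mm [ 0.6 -0.2 -3.1] rotvec [ 0.001 -0.001  0.009] q [  9.4   2.8 -10.8  76.4  -0.   18.8] F [ 0.17 -0.66 -0.25] [0.5254 0.0872 0.0631]
```

View pics/press.png

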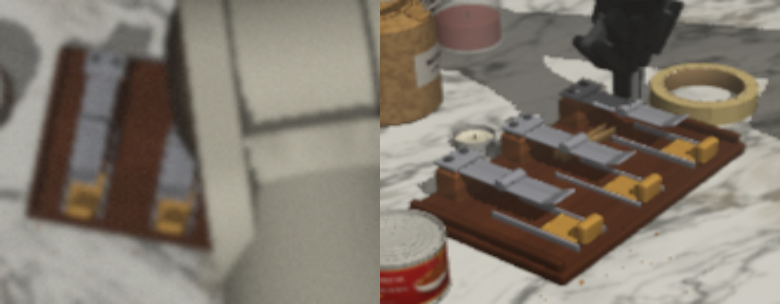

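The shut fingers stand over the right tongue's rib (the scene half, around (630,80)), and the other two bays are clear. Next I'll lower to feel for contact.

{"op": "step_arm", "data": {
  "targets": [
    [0, [0, 0, -2], [0, 0, 0]],
    [0, [0, 0, -4], [0, 0, 0]],
    [0, [0, 0, -6], [0, 0, 0]],
    [0, [0, 0, -7.5], [0, 0, 0]],
    [0, [0, 0, -7.5], [0, 0, 0]]
  ]
}}

```text
time: 5.1
ee_pos: [0.5253, 0.0872, 0.0556]
tcp_rot: [-179.9, -0.1, 170.8]
wrist_force: [-0.8, 0.3, 2.2]
opening: -0.0002
grasp_force: 1.2
```

{"op": "step_arm", "data": {
  "targets": [
    [0, [0, 0, -1], [0, 0, 0]],
    [0, [0, 0, -2], [0, 0, 0]],
    [0, [0, 0, -2], [0, 0, 0]]
  ]
}}

```text
time: 5.4
ee_pos: [0.5252, 0.0873, 0.0539]
tcp_rot: [-179.9, -0.1, 170.8]
wrist_force: [-4.1, 0.2, 6.6]
opening: -0.0003
grasp_force: 2.9
```

{"op": "step_arm", "data": {
  "targets": [
    [0, [0, 0, -1], [0, 0, 0]],
    [0, [0, 0, -2], [0, 0, 0]],
    [0, [0, 0, -2], [0, 0, 0]]
  ]
}}

```text
time: 5.7
ee_pos: [0.5252, 0.0873, 0.0522]
tcp_rot: [-179.9, -0.1, 170.8]
wrist_force: [-5.8, 0.8, 10.1]
opening: -0.0003
grasp_force: 4.5
```

Right tongue: contact at about z 0.0565 and 10.1 N at 0.0522, so it gives about 4.3 mm. I'll hold for a second to confirm, then lift and go to the middle.

{"op": "step_arm", "data": {
  "targets": [
    [0, [0, 0, 0], [0, 0, 0]],
    [0, [0, 0, 0], [0, 0, 0]],
    [0, [0, 0, 0], [0, 0, 0]],
    [0, [0, 0, 0], [0, 0, 0]],
    [0, [0, 0, 0], [0, 0, 0]],
    [0, [0, 0, 0], [0, 0, 0]],
    [0, [0, 0, 0], [0, 0, 0]],
    [0, [0, 0, 0], [0, 0, 0]]
  ]
}}

```text
time: 6.5
ee_pos: [0.5251, 0.0873, 0.0523]
tcp_rot: [-180.0, -0.1, 170.8]
wrist_force: [-5.0, 0.4, 8.1]
opening: 0.0001
grasp_force: 4.4
```

{"op": "step_arm", "data": {
  "targets": [
    [0, [0, 0, 0], [0, 0, 0]],
    [0, [0, 0, 5], [0, 0, 0]],
    [0, [0, 0, 13], [0, 0, 0]],
    [0, [3, 20, 13], [0, 0, 0]],
    [0, [6, 40, 13], [0, 0, 0]],
    [0, [9, 60, 13], [0, 0, 0]],
    [0, [13, 79, 13], [0, 0, 0]],
    [0, [13, 79, 13], [0, 0, 0]]
  ]
}}

```text
time: 7.3
ee_pos: [0.5388, 0.1679, 0.0647]
tcp_rot: [-180.0, -0.0, 170.9]
wrist_force: [-0.8, -1.0, -0.3]
opening: 0.0
grasp_force: 0.0
```

{"op": "step_arm", "data": {
  "targets": [
    [0, [0, 0, -3], [0, 0, 0]],
    [0, [0, 0, -6], [0, 0, 0]],
    [0, [0, 0, -8], [0, 0, 0]],
    [0, [0, 0, -9], [0, 0, 0]],
    [0, [0, 0, -9], [0, 0, 0]]
  ]
}}

```text
time: 7.8
ee_pos: [0.5383, 0.1658, 0.0555]
tcp_rot: [-179.9, -0.1, 170.7]
wrist_force: [-0.3, -0.3, 0.4]
opening: 0.0002
grasp_force: 0.0
```

{"op": "step_arm", "data": {
  "targets": [
    [0, [0, 0, -1], [0, 0, 0]],
    [0, [0, 0, -2], [0, 0, 0]],
    [0, [0, 0, -2], [0, 0, 0]]
  ]
}}

```text
time: 8.1
ee_pos: [0.5384, 0.1661, 0.0536]
tcp_rot: [-179.9, -0.0, 170.8]
wrist_force: [-0.9, -1.8, 1.4]
opening: -0.0002
grasp_force: 0.5
```

{"op": "step_arm", "data": {
  "targets": [
    [0, [0, 0, -1], [0, 0, 0]],
    [0, [0, 0, -2], [0, 0, 0]],
    [0, [0, 0, -2], [0, 0, 0]]
  ]
}}

```text
time: 8.4
ee_pos: [0.5383, 0.1662, 0.0517]
tcp_rot: [-179.9, -0.0, 170.8]
wrist_force: [-2.8, -1.0, 3.6]
opening: 0.0
grasp_force: 1.7
```

{"op": "step_arm", "data": {
  "targets": [
    [0, [0, 0, -1], [0, 0, 0]],
    [0, [0, 0, -1], [0, 0, 0]],
    [0, [0, 0, -1], [0, 0, 0]]
  ]
}}

```text
time: 8.7
ee_pos: [0.5383, 0.1662, 0.0508]
tcp_rot: [-179.9, -0.1, 170.8]
wrist_force: [-2.9, -0.9, 4.7]
opening: -0.0
grasp_force: 2.4
```

The middle tongue reads about 1.25 N/mm, so it looks weak. I'll go on gently.

{"op": "step_arm", "data": {
  "targets": [
    [0, [0, 0, -1], [0, 0, 0]],
    [0, [0, 0, -2], [0, 0, 0]],
    [0, [0, 0, -2], [0, 0, 0]]
  ]
}}

```text
time: 9.0
ee_pos: [0.5383, 0.1663, 0.0489]
tcp_rot: [-179.9, -0.0, 170.8]
wrist_force: [-3.5, -0.1, 7.0]
opening: -0.0
grasp_force: 3.4
```

{"op": "step_arm", "data": {
  "targets": [
    [0, [0, 0, -1], [0, 0, 0]],
    [0, [0, 0, -1.5], [0, 0, 0]],
    [0, [0, 0, -1.5], [0, 0, 0]],
    [0, [0, 0, -1.5], [0, 0, 0]]
  ]
}}

```text
time: 9.4
ee_pos: [0.5383, 0.1663, 0.0477]
tcp_rot: [-180.0, -0.0, 170.8]
wrist_force: [-5.0, -0.9, 7.3]
opening: -0.0005
grasp_force: 4.2
```

```bash
python3 go.py .538 .166 .0465; python3 go.py .538 .166 .0465
```

```text
9.4 shift mm [-0.3 -0.3 -1.2] rotvec [ 0.001 -0.001  0.006] q [17.2  7.3 -7.7 75.  -0.  26.4] F [-5.02 -0.89  7.33] [0.5383 0.1663 0.0477]
9.4 shift mm [-0.3 -0.3 -1.2] rotvec [ 0.001 -0.001  0.006] q [17.2  7.3 -7.7 75.  -0.  26.4] F [-5.02 -0.89  7.33] [0.5383 0.1663 0.0477]
```

{"op": "step_arm", "data": {
  "targets": [
    [0, [0, 0, -1], [0, 0, 0]],
    [0, [0, 0, -1], [0, 0, 0]],
    [0, [0, 0, -1], [0, 0, 0]],
    [0, [0, 0, -1], [0, 0, 0]],
    [0, [0, 0, -1], [0, 0, 0]],
    [0, [0, 0, -1], [0, 0, 0]],
    [0, [0, 0, -1], [0, 0, 0]],
    [0, [0, 0, -1], [0, 0, 0]]
  ]
}}

```text
time: 10.2
ee_pos: [0.5383, 0.1663, 0.0468]
tcp_rot: [-180.0, -0.0, 170.8]
wrist_force: [-5.7, -0.7, 10.2]
opening: 0.0001
grasp_force: 4.6
```

{"op": "step_arm", "data": {
  "targets": [
    [0, [0, 0, 0], [0, 0, 0]],
    [0, [0, 0, 0], [0, 0, 0]],
    [0, [0, 0, 0], [0, 0, 0]],
    [0, [0, 0, 0], [0, 0, 0]],
    [0, [0, 0, 0], [0, 0, 0]],
    [0, [0, 0, 0], [0, 0, 0]]
  ]
}}

```text
time: 10.8
ee_pos: [0.5383, 0.1663, 0.0468]
tcp_rot: [-180.0, -0.0, 170.8]
wrist_force: [-5.6, -1.2, 9.4]
opening: -0.0001
grasp_force: 4.6
```

The middle tongue is the weak one: about 7.5 mm at about 9.6 N, held over a second. I'll lift and move in front of its knob.

{"op": "step_arm", "data": {
  "targets": [
    [0, [0, 0, 15], [0, 0, 0]],
    [0, [0, 0, 33], [0, 0, 0]],
    [0, [-35, 5.5, 33], [0, 0, 0]],
    [0, [-70, 11, 33], [0, 0, 0]],
    [0, [-104, 16, 33], [0, 0, 0]],
    [0, [-104, 16, 33], [0, 0, 0]]
  ]
}}

```text
time: 11.4
ee_pos: [0.4318, 0.1825, 0.0797]
tcp_rot: [-179.9, -0.1, 170.8]
wrist_force: [0.6, 0.6, 0.9]
opening: -0.0
grasp_force: 0.0
```

{"op": "step_arm", "data": {
  "targets": [
    [0, [0, 0, -20], [0, 0, 0]],
    [0, [0, 0, -40], [0, 0, 0]],
    [0, [0, 0, -56], [0, 0, 0]],
    [0, [0, 0, -56], [0, 0, 0]]
  ]
}}

```text
time: 11.8
ee_pos: [0.4339, 0.1817, 0.0215]
tcp_rot: [-179.9, -0.2, 170.8]
wrist_force: [-1.2, -0.2, 0.0]
opening: 0.0002
grasp_force: 0.0
```

```bash
python3 go.py .4341 .1823 .023
python3 - <<'E'
from workcell import bot
import cv2,numpy as np
q,d=bot.camera("scene"); b=q[130:300,180:370]
cv2.imwrite("pics/knob.png",cv2.resize(b,(670,600))[:,:,::-1])
E
```

```text
11.8 shift mm [0.2 0.6 1.5] rotvec [ 0.002 -0.003  0.006] q [ 22.8  -4.4 -22.6  72.   -0.   32. ] F [-1.19 -0.25  0.04] [0.4339 0.1817 0.0215]
```

View pics/knob.png

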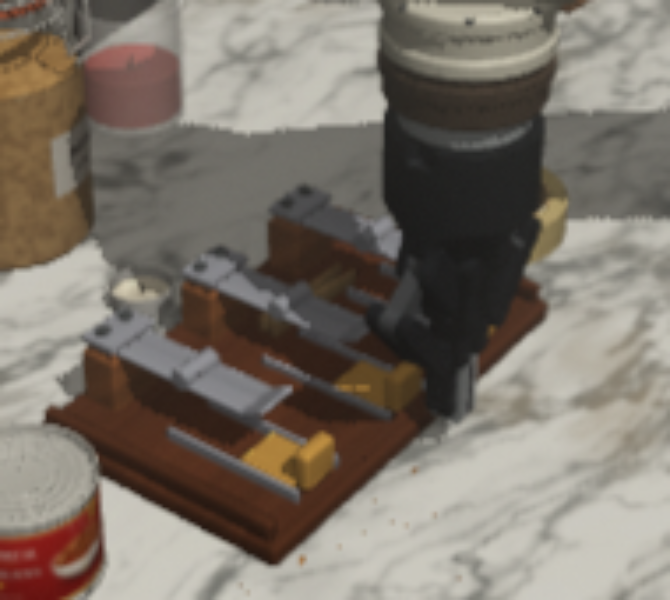

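The fingers stand in front of the middle knob (knob at about (395,385), fingertips at (455,400)). I'll push along the dock's +x.

{"op": "step_arm", "data": {
  "targets": [
    [0, [5, -0.8, 0], [0, 0, 0]],
    [0, [10, -1.5, 0], [0, 0, 0]],
    [0, [15, -2.3, 0], [0, 0, 0]],
    [0, [20, -3.1, 0], [0, 0, 0]],
    [0, [20, -3.1, 0], [0, 0, 0]]
  ]
}}

```text
time: 12.35
ee_pos: [0.4552, 0.179, 0.0233]
tcp_rot: [-179.9, -0.0, 170.7]
wrist_force: [0.2, 0.3, -0.6]
opening: 0.0003
grasp_force: 0.0
```

{"op": "step_arm", "data": {
  "targets": [
    [0, [4, -0.6, 0], [0, 0, 0]],
    [0, [8, -1.2, 0], [0, 0, 0]],
    [0, [12, -1.9, 0], [0, 0, 0]],
    [0, [12, -1.9, 0], [0, 0, 0]]
  ]
}}

```text
time: 12.75
ee_pos: [0.467, 0.1771, 0.0231]
tcp_rot: [-179.9, -0.0, 170.7]
wrist_force: [-0.2, -0.0, 0.1]
opening: 0.0001
grasp_force: 0.0
```

Run:
```python
from workcell import bot
import cv2,numpy as np
q,d=bot.camera("scene"); b=q[130:300,180:370]
cv2.imwrite("pics/knob2.png",cv2.resize(b,(670,600))[:,:,::-1])
```

```text
(no output)
```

View pics/knob2.png

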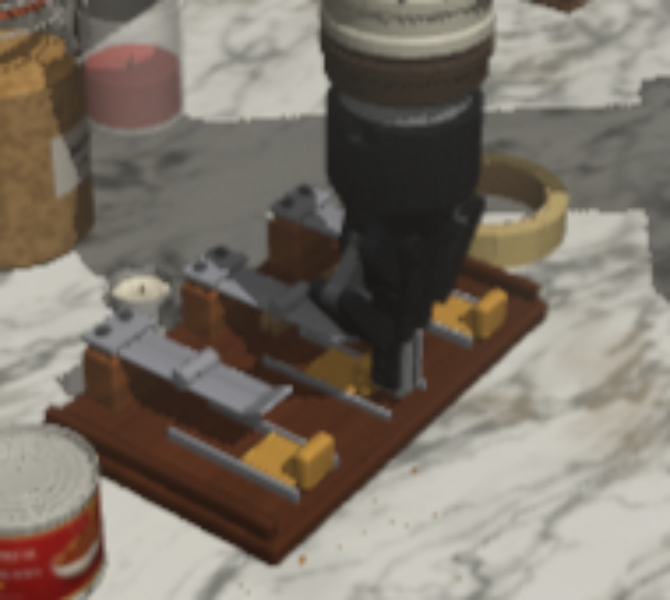

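The knob is moving with the fingers (slide now at about (340,370)). I'll push on to the stop.

{"op": "step_arm", "data": {
  "targets": [
    [0, [2, -0.3, 0], [0, 0, 0]],
    [0, [4, -0.6, 0], [0, 0, 0]],
    [0, [4, -0.6, 0], [0, 0, 0]]
  ]
}}

```text
time: 13.1
ee_pos: [0.4705, 0.1765, 0.0231]
tcp_rot: [-179.9, -0.0, 170.8]
wrist_force: [-1.5, -0.5, -0.0]
opening: -0.0002
grasp_force: 0.5
```

{"op": "step_arm", "data": {
  "targets": [
    [0, [2, -0.3, 0], [0, 0, 0]],
    [0, [2, -0.3, 0], [0, 0, 0]]
  ]
}}

```text
time: 13.3
ee_pos: [0.4721, 0.1763, 0.023]
tcp_rot: [-179.9, -0.1, 170.8]
wrist_force: [-4.1, -0.1, 0.9]
opening: -0.0001
grasp_force: 2.1
```

{"op": "step_arm", "data": {
  "targets": [
    [0, [2, -0.3, 0], [0, 0, 0]],
    [0, [2, -0.3, 0], [0, 0, 0]]
  ]
}}

```text
time: 13.5
ee_pos: [0.4722, 0.1762, 0.0229]
tcp_rot: [-179.9, -0.3, 170.8]
wrist_force: [-14.9, 2.1, 7.2]
opening: -0.0002
grasp_force: 7.5
```

That's a hard stop at 15 N. I'll back off, lift and check by camera.

{"op": "step_arm", "data": {
  "targets": [
    [0, [-10, 1.5, 0], [0, 0, 0]],
    [0, [-25, 4, 0], [0, 0, 0]],
    [0, [-40, 6, 0], [0, 0, 0]],
    [0, [-40, 6, 30], [0, 0, 0]],
    [0, [-80, 0, 75], [0, 0, 0]],
    [0, [-110, -30, 115], [0, 0, 0]],
    [0, [-110, -70, 140], [0, 0, 0]],
    [0, [-110, -70, 140], [0, 0, 0]]
  ]
}}

```text
time: 14.3
ee_pos: [0.3648, 0.1045, 0.167]
tcp_rot: [180.0, 0.3, 170.7]
wrist_force: [0.6, -0.1, 0.6]
opening: 0.0
grasp_force: 0.0
```

Run:
```python
from h import *
from workcell import bot
C=np.array([.5277,.1658]); y=np.radians(-8.88); R=np.array([[np.cos(y),-np.sin(y)],[np.sin(y),np.cos(y)]])
q,_=bot.camera("scene"); p,d=bot.camera("top")
c=load("top")
def knobs(d):
    v,u=np.mgrid[160:260,175:300]; uv=np.c_[u.ravel(),v.ravel(),np.ones(u.size)]
    X=((uv@np.linalg.inv(c["K"]).T)*d[160:260,175:300].ravel()[:,None]-c["t"])@c["R"]
    D=np.c_[(X[:,:2]-C)@R,X[:,2]]*1000
    for b in (82,2,-78):
        s=(abs(D[:,1]-b)<10)&(D[:,2]>28)&(D[:,2]<45)&(D[:,0]<-38); print(b,s.sum(),D[s].mean(0).round(1),np.percentile(D[s][:,0],[2,98]).round(1))
knobs(c["d"]); knobs(d)
cv2.imwrite("pics/end.png",np.hstack([cv2.resize(p[160:260,175:300],(380,304)),cv2.resize(q[140:300,180:350],(400,304))])[:,:,::-1])
o=bot.get_obs(); print(o['ee_pos'],o['wrist_force'],o['time'])
```

```text
82 26 [-64.6  81.8  38. ] [-69.1 -60. ]
2 29 [-64.2   2.   36.4] [-68.7 -59.3]
-78 29 [-67.8 -77.6  39.3] [-72.4 -63.4]
82 25 [-64.7  81.6  37.3] [-69.1 -60. ]
2 8 [-42.7   1.7  35.4] [-44.  -41.7]
-78 29 [-67.8 -78.1  38.1] [-72.4 -63.4]
[0.3652955  0.10539286 0.16456599] [-0.53655811  1.11330181 -0.60915856] 14.4
```

View pics/end.png

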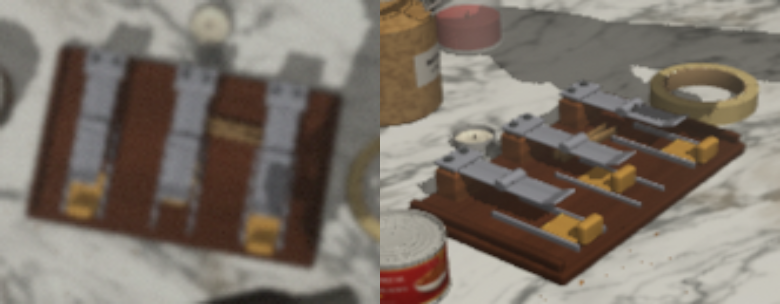

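The middle knob's front moved from -68.7 to about -44 mm, about 24.7 mm. It started at least 3.7 mm in, given the right knob's position, so its travel is at least 28 mm and it sits at the hard stop. The other slides and the bystanders haven't moved, so I'm handing in.

```bash
python3 -c "
from workcell import bot
print(bot.job_done())"
```

```text
the job is handed in; nothing more can be done
None
```

The middle tongue is the weak one (about 7.5 mm at roughly 9.6 N, held over a second) and its slide is pushed home to the hard stop; the right tongue tested sound, the left was not tested, the other two slides are as they were, and the job is handed in with no verdict shown.

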